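# Case the green knife and close the lid

### The job

Take the green-handled knife from the sloping rack and lay it flat in the empty wide compartment of the open wooden case, with its handle towards the front of the case (the side opposite the hinges); set it down gently, do not let it drop. Then, with the knife let go, lower the lid until it is fully shut, without slamming it. Leave the other two knives and the mug as they are.

Things in the scene. Friction and masses are not known exactly. Their poses are not given: they have to be found in the camera images.
- knife_green: loose knife to pack, 0.2 kg. Dark green handle 110 x 30 x 20 mm; flat steel blade 95 mm long, 4 mm thick, at the handle's mid-thickness. Origin: centre of the handle's underside (centre of mass 13 mm nearer the blade). x: handle to tip, y: across the 30 mm width, z: out of the upper face. Lies on the rack, butt on the low ledge, blade up the slope away from the robot
- knife_tip (a point): point of the green knife's blade: 149 mm along the knife's x from its origin, 10 mm up its z
- rack: fixed rack: flat cork-faced board 250 x 270 mm rising 0.52 rad (30 deg) along the rack's x, away from the robot. Origin: on the bench under the middle of the board's low edge, where its upper face is 20 mm high; z vertical. Ledge there 12 mm proud, 10 mm thick. Three knives lie on it along x, handle centres 66 mm up the slope at y = -90, 0, 90 mm, in any order
- case: fixed open wooden case 260 x 210 x 60 mm (x, y, z), walls and floor 8 mm. Origin: centre of underside; x from the front wall (near the robot) to the hinged back wall, y left, z up. A dark divider along x (y -27 to -21 mm, top at z = 48) parts it: narrow side holds a fixed black sheath; wide side (y -21 to 97, x -122 to 122 mm, grey floor at z = 8) is empty: for the knife
- lid (a joint): hinge of the case's lid, rad: 0 is shut, flat on the rim; 1.57 straight up. Starts at 1.05 to 1.3, leaning a little over the case. The hinge is stiff (0.5 N m of friction), so the lid stays at any angle; the lid weighs 0.25 kg and about 2 to 3 N at its free edge moves it
- lid_hinge (a point): middle of the hinge line, at case x = 130, y = 0, z = 60.5 mm; the hinge axis is the case's y. Its axes turn with the lid: x from the free edge to the hinge along the underside, z out of the outer face
- lid_edge (a point): middle of the lid's free edge, on its outer (upper when shut) face, 270 mm from the hinge line. The lid is a pale wood panel 270 x 210 x 8 mm, its underside in the plane of the hinge line; shut, it overhangs the front wall by 10 mm
- knife_black: black-handled knife on the rack, loose, same shape and origin as the green one: leave alone
- knife_wood: brown wooden-handled knife on the rack, loose, same shape and origin as the green one: leave alone
- mug: white mug on the far side of the bench, 76 mm across, 90 mm high, origin under its centre: leave alone
Things that resemble listed ones, but are neither listed nor needed, are in the scene too. What is shaped like the knife_green but blue is not meant.

How it is judged:
By the outcome, as a careful person would: the job done as asked, in the order asked, and still so for the second after the job is handed in, with the robot touching nothing.
It also fails if it takes over 69 s, if anything falls off the work surface, if the arm or the gripper's body presses on something with over 40 N, if the wrist force passes 120 N, or if a joint passes its speed limit or range.

### The arm

A 6-joint arm with a two-finger parallel gripper is mounted at the origin on the work surface. World frame = base frame: x ahead of the robot, y to its left, z up, the work surface at z = 0. Lengths are in mm, angles in degrees, forces in N, time in s.
With the tool pointing down it reaches from about 425 to 1125 mm from the base axis. Payload 14.9 kg.
Tool frame: the origin (TCP) lies at the centre of the arm's flange, where the gripper is bolted on; the fingertips stand 191 mm ahead of it and the grasp point (between the pads) lies 172 mm ahead of it (arm.tip_extent is the distance from the TCP to the fingertips, in mm); z points along the fingers, y is the line along which they close (so a half turn about z gives the same grasp; the last joint's range is limited). The gripper opens to 91 mm and grips with 3 to 60 N. Pads are 32 mm wide; open, the fingers measure 118 mm over their backs; the gripper's body (76 mm by 178 mm) begins 60 mm behind the grasp point.
Start: joints at [65.93, 21.709, 99.362, -0, 58.929, -1.908], TCP at [264.067, 648.296, 404.732] pointing down, gripper open.
Joint ranges: [-158.91, 158.91], [-42.39, 125.64], [0.06, 152.35], [-60.88, 240.88], [17.5, 164.5], [-176.32, 176.32]. Speed limits (degrees/s): [108.29, 108.29, 136.94, 180, 180, 180].

### API

Orientations are given as [roll, pitch, yaw] about the fixed x, y, z axes, in that order (R = Rz(yaw) Ry(pitch) Rx(roll)).
In Python, from rig import get_obs, eyes, ticket, arm gives the robot as it stands.
- The arm moves only by the tool send_rows, never from a script. Its argument "deltas" is a list that holds one entry, the list of rows, each a list of 5 numbers: the closure, from 0 (fully open) to 1 (shut), then the shift along the tool's x, y, z in m, then the turn about the tool's z in degrees. In form: [[[hand, x, y, z, spin], ...]]. A call has exactly 8 rows; each row is the pose to reach, as a shift and turn from the pose commanded when the call began, along the tool's axes at that moment; what a row does not reach only later rows make up. A row lasts 1/8 s, in which the tool goes at most 62.5 mm and 10.7 degrees, less where a joint would pass 70% of its speed; a pose out of reach is approached as far as the arm can. A call with a gripper value outside its range is refused whole. The fingers move at their own pace and stop on an object; "force" is the grip in N (left out, the last holds). Time passes only in rows, so rows that repeat a pose let the fingers close, or fill a call up. It gives the time, the measured TCP pose, the force, the opening and the grip force at its end, in the units of the state.
- get_obs(): the state, without advancing time (a new reading comes with each control period).
- eyes.grab_frame(name): name is "side" or "top" or "wrist"; returns a dict with "img" (384x512x3 uint8, red, green, blue), "fov_y" (degrees; the focal length in pixels is half the picture's height over the tangent of half this angle, whatever the lens; pixels are square), "cx", "cy" (the principal point, pixels), "rvec" (rotation vector, rad) and "tvec" (3), from world to camera coordinates, as OpenCV has them; the wrist camera has in their place "T_tool_cam" (4x4, takes a point from camera to tool coordinates, whose origin is the TCP and whose axes are the flange's). Camera axes: x right, y down, z forward; pixel columns grow to the right and rows downward; lengths in mm; the calibration is good to about 2 mm. A picture is of the moment at which its call begins: read the wrist's pose just before it. There is no depth.
- ticket.hand_in(): hands the job in; it is judged then, once.
The state is a dict: "time_s": time; "q": joint angles; "qd": joint speeds; "joint_torque": joint torques, N m; "eef_pos": TCP position; "ee_rot": TCP orientation; "ft_force": force on the tool from outside, world axes, zero at the start; "moment": the same for the moment, N m; "opening": finger opening in mm; "grasp_force": force on a finger pad.
Only numpy, scipy, OpenCV 4.12 (cv2) and the standard library are available. Lean on these libraries where they do the work, as an engineer would, in place of code of your own. Each camera call takes 0.05 s, during which the arm holds its last target. There are 200 camera calls.

## Working session

There is one attempt and no reset: what is moved stays moved. The work goes in short steps, Python scripts to look and compute and a tool call to move; the robot and the scene stay as the last step left them, time stands still between calls to the robot, and variables do not carry over. Pictures are saved under pics/ and viewed, at most 10 in all, crops included, and the job is handed in when it is done.

Besides the shell and the picture viewer there is one more tool, called in YAML: its name, and indented under it one key for each argument. send_rows: Moves the arm, as the interface text tells. Its arguments: {"type":"object","properties":{"deltas":{"type":"array","items":{"type":"array","items":{"type":"array","items":{"type":"number"}}}},"force":{"type":"number"}},"required":["deltas"]}

```bash
mkdir -p pics; ls; cat > h.py <<'E'
import numpy as np, cv2
from rig import get_obs, eyes, ticket, arm
from scipy.spatial.transform import Rotation as Ro
def grab(n):
    s=get_obs(); f=eyes.grab_frame(n); f['s']=s
    f['f']=192/np.tan(np.radians(f['fov_y']/2))
    if 'rvec' in f:
        R=cv2.Rodrigues(np.array(f['rvec'],float))[0]; t=np.array(f['tvec'],float).ravel()
        f['R']=R.T; f['c']=-R.T@t
    else:
        T=np.eye(4);T[:3,:3]=Ro.from_euler('xyz',s['ee_rot'],degrees=True).as_matrix();T[:3,3]=s['eef_pos']
        T=T@np.array(f['T_tool_cam']); f['R']=T[:3,:3]; f['c']=T[:3,3]
    return f
def ray(f,p):
    d=f['R']@np.array([(p[0]-f['cx'])/f['f'],(p[1]-f['cy'])/f['f'],1.]); return f['c'],d/np.linalg.norm(d)
def onz(f,p,z):
    c,d=ray(f,p); return c+d*(z-c[2])/d[2]
def tri(f,p,g,q):
    a,u=ray(f,p);b,v=ray(g,q)
    s=np.linalg.lstsq(np.c_[u,-v],b-a,rcond=None)[0]
    return (a+s[0]*u+b+s[1]*v)/2, np.linalg.norm(a+s[0]*u-b-s[1]*v)
def proj(f,P):
    q=f['R'].T@(np.array(P,float)-f['c']); return f['f']*q[:2]/q[2]+[f['cx'],f['cy']]
def save(f,n): cv2.imwrite('pics/'+n,f['img'][:,:,::-1])
E
python3 - <<'E'
from h import *
fs=[grab(n) for n in('side','top','wrist')]
for n,f in zip('stw',fs): print(f['c'],f['R'][:,2],f['f'],f['s']['time_s'])
print({k:v for k,v in fs[2].items() if k=='T_tool_cam'}); print(get_obs())
cv2.imwrite('pics/a.png',fs[0]['img'][:,:,::-1]);cv2.imwrite('pics/b.png',fs[1]['img'][:,:,::-1])
cv2.imwrite('pics/c.png',fs[2]['img'][:,:,::-1])
E
```

```text
pics
[  288.20988868 -1016.84317658   835.15458861] [ 0.2020008   0.77562255 -0.59800112] 408.81814249281933 0.0
[ 341.63641936  -80.7129275  1184.56499593] [ 0.15977435 -0.02732273 -0.98677537] 356.07075670635334 0.05
[200.90235348 674.36350843 383.15257431] [ 0.22784553 -0.09369244 -0.96917911] 312.6334599905784 0.1
{'T_tool_cam': array([[ 6.03157850e-04, -9.69176124e-01, -2.46368174e-01,
         6.83530181e+01],
       [ 9.99999817e-01,  5.95946198e-04,  1.03832053e-04,
         5.00507285e-01],
       [ 4.61906303e-05, -2.46368192e-01,  9.69176306e-01,
         2.10271906e+01],
       [ 0.00000000e+00,  0.00000000e+00,  0.00000000e+00,
         1.00000000e+00]])}
{'time_s': 0.15, 'q': array([ 6.59317253e+01,  2.17308186e+01,  9.93870833e+01, -3.69399507e-03,
        5.89295467e+01, -1.90627302e+00]), 'qd': array([-0.06261376, -0.06432059, -0.04016923, -0.05759389,  0.01616796,
       -0.01829571]), 'joint_torque': array([ 3.43391832e-06, -7.64106131e+01, -4.34662664e+01,  6.50785351e-02,
        4.08520899e-02, -7.10788390e-05]), 'eef_pos': array([263.99251622, 648.1622461 , 404.2558272 ]), 'ee_rot': array([-1.79952472e+02,  1.58234110e-03,  1.57839907e+02]), 'ft_force': array([ 0.53373636, -0.49695186,  0.30452023]), 'moment': array([-0.01832846,  0.02585956,  0.0329483 ]), 'grasp_force': 0.0, 'opening': 91.47048616844017}
```

View pics/a.png

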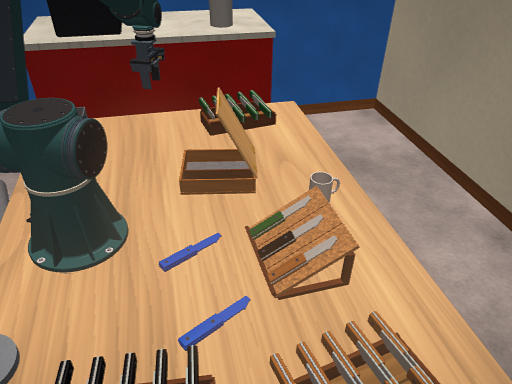

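View pics/b.png

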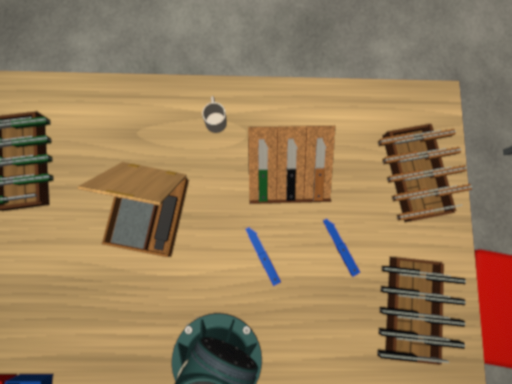

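View pics/c.png

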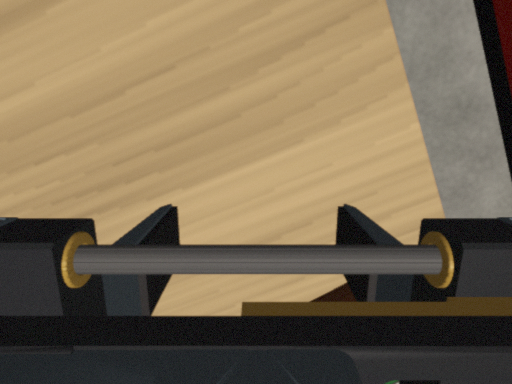

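```bash
python3 - <<'E'
from h import *
t=grab('top'); s=grab('side')
def blob(m):
    n,l,st,c=cv2.connectedComponentsWithStats(m.astype(np.uint8)); return [(st[i],c[i].round(1)) for i in range(1,n) if st[i,4]>60]
for f,n in((t,'t'),(s,'s')):
    I=f['img'].astype(int); r,g,b=I[...,0],I[...,1],I[...,2]
    for x in blob((g>r+20)&(g>b+20)): print(n,'green',x)
print(onz(t,(263,185),70.), onz(t,(262.5,140),135))
# case top view crop upscaled
c=cv2.resize(t['img'][140:270,70:200],(780,780)[:2],interpolation=cv2.INTER_CUBIC)[:600]
c=cv2.resize(t['img'][155:260,75:195],None,fx=5,fy=5,interpolation=cv2.INTER_CUBIC)
cv2.imwrite('pics/d.png',c[:,:,::-1])
c=cv2.resize(s['img'][80:205,170:300],None,fx=4.5,fy=4.5,interpolation=cv2.INTER_CUBIC)
cv2.imwrite('pics/e.png',c[:,:,::-1])
E
```

```text
t green (array([ 12, 121,  34,   6, 103], dtype=int32), array([ 29. , 123.5]))
t green (array([ 12, 140,  35,   6,  97], dtype=int32), array([ 29.5, 142.3]))
t green (array([ 13, 158,  35,   7,  97], dtype=int32), array([ 31.1, 161.3]))
t green (array([259, 170,   8,  31, 222], dtype=int32), array([262.8, 184.7]))
t green (array([ 14, 178,  35,   6,  87], dtype=int32), array([ 31.6, 180.8]))
s green (array([250, 212,  33,  23, 202], dtype=int32), array([266.2, 222.7]))
[ 541.32991277 -138.61231226   70.        ] [ 669.51370302 -133.0497011   135.        ]
```

View pics/d.png

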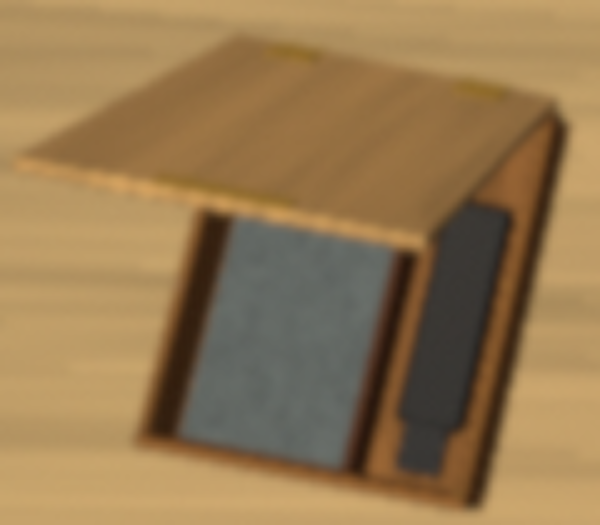

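View pics/e.png

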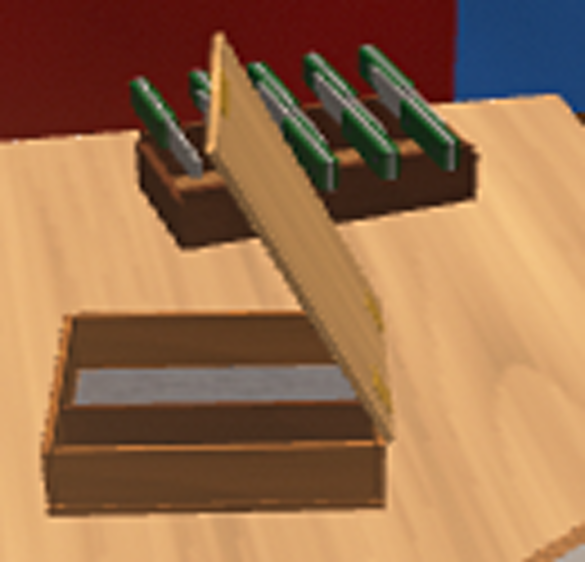

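```bash
python3 - <<'E'
from h import *
t=grab('top'); s=grab('side')
T=lambda u,v:(u/5+75-.4,v/5+155-.4); S=lambda u,v:(u/4.5+170-.4,v/4.5+80-.4)
fl,fr,br=[onz(t,T(*p),60.) for p in((140,437),(483,505),(565,118))]
sfl,sfr,sbr=[onz(s,S(*p),60.) for p in((68,316),(45,447),(388,440))]
print('top',fl,fr,br,'\nside',sfl,sfr,sbr)
for p,q,r in((fl,fr,br),(sfl,sfr,sbr)):
    y=p-q;x=r-q; print(np.linalg.norm(y),np.linalg.norm(x),np.degrees(np.arctan2(x[1],x[0])),np.degrees(np.arctan2(-y[0],y[1])),((p+r)/2)[:2])
print('edge R',tri(t,T(427,243),s,S(213,152)),'edge L',tri(t,T(18,163),s,S(219,35)))
E
```

```text
top [357.42817016 356.19685631  60.        ] [317.75982778 143.65996658  60.        ] [561.9216891  102.60146683  60.        ] 
side [354.78504836 352.95907065  60.        ] [318.26439887 159.81390142  60.        ] [572.10730903 112.97305229  60.        ]
216.20709258267314 247.59001378308147 -9.545606245472879 -10.572166095001695 [459.67492963 229.39916157]
196.56758185004924 258.128433516437 -10.455007155456745 -10.707300931416892 [463.4461787  232.96606147]
edge R (array([451.07722602, 129.2143305 , 300.08732543]), np.float64(0.792436763510145)) edge L (array([488.78795343, 332.75218357, 300.68025622]), np.float64(1.2540890203521426))
```

send_rows:
  deltas:
    - [[0.4,0,0,-0.06,-3],[0.4,-0.03,-0.035,-0.11,-6],[0.4,-0.07,-0.08,-0.15,-9],[0.4,-0.11,-0.126,-0.156,-12],[0.4,-0.15,-0.172,-0.156,-15],[0.4,-0.19,-0.218,-0.156,-18],[0.4,-0.232,-0.265,-0.156,-21],[0.4,-0.274,-0.313,-0.156,-24.7]]
  force: 30

```text
time_s: 1.35
eef_pos: [396.3, 263.4, 561.0]
ee_rot: [180.0, 0.0, -177.3]
ft_force: [0.3, 0.1, 1.1]
opening: 54.7
grasp_force: 0.0
```

send_rows:
  deltas:
    - [[0.4,-0.017,-0.058,0,0],[0.4,-0.034,-0.116,0,0],[0.4,-0.051,-0.174,0,0],[0.4,-0.068,-0.232,0,0],[0.4,-0.085,-0.288,0.02,0],[0.4,-0.102,-0.34,0.05,0],[0.4,-0.114,-0.385,0.09,0],[0.4,-0.118,-0.399,0.14,0]]

```text
time_s: 2.35
eef_pos: [532.3, -130.4, 420.1]
ee_rot: [-180.0, 0.1, -177.6]
ft_force: [-0.5, 0.8, -0.2]
opening: 54.9
grasp_force: 0.0
```

```bash
python3 - <<'E'
from h import *
w=grab('wrist'); print(w['s']['eef_pos'],w['s']['ee_rot']); save(w,'f.png')
I=w['img'].astype(int); r,g,b=I[...,0],I[...,1],I[...,2]
m=((g>r+15)&(g>b+15)).astype(np.uint8)
n,l,st,c=cv2.connectedComponentsWithStats(m)
for i in range(1,n):
    if st[i,4]>100: print(st[i],c[i],cv2.minAreaRect(np.argwhere(l==i)[:,::-1].astype(np.float32)))
E
```

```text
[ 532.29779579 -130.36319115  420.124099  ] [-1.79954083e+02  1.09481460e-01 -1.77584243e+02]
[ 237  137   27   95 2319] [249.78654592 184.20655455] ((249.75584411621094, 183.98587036132812), (25.509716033935547, 94.22119140625), 0.6510604023933411)
```

View pics/f.png

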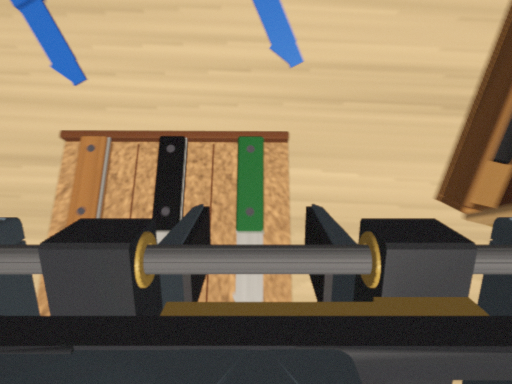

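```bash
python3 - <<'E'
from h import *
w=grab('wrist'); print(w['s']['eef_pos'])
a=onz(w,(250.2,137),42.8); b=onz(w,(249.4,231),97.5); print(a,b,np.linalg.norm(b-a),np.degrees(np.arctan2(b[1]-a[1],b[0]-a[0])))
print('ledge z',[onz(w,p,30) for p in((62,134),(288,136))])
E
```

```text
[ 530.60152955 -130.10397297  413.35876315]
[ 489.35694057 -138.849027     42.8       ] [ 578.62100008 -135.19047055   97.5       ] 104.75470087465479 2.3469981933700406
ledge z [array([ 496.17435711, -354.27660553,   30.        ]), array([487.35528074, -95.8042885 ,  30.        ])]
```

```bash
python3 - <<'E'
from h import *
for k in range(2):
    w=grab('wrist'); print(w['s']['time_s'],w['s']['eef_pos'],w['s']['ee_rot'])
I=w['img'].astype(int); r,g,b=I[...,0],I[...,1],I[...,2]
m=((g>r+15)&(g>b+15)).astype(np.uint8)
n,l,st,c=cv2.connectedComponentsWithStats(m); i=1+st[1:,4].argmax(); x,y,ww,hh,_=st[i]; print(st[i])
L=(l==i); cm=lambda r0,r1:np.argwhere(L[r0:r1])[:,1].mean()
p=(cm(y+2,y+12),y-.5); q=(cm(y+hh-12,y+hh-2),y+hh-.5)
a=onz(w,p,42.8); b=onz(w,q,97.5); print(p,q,a,b,np.linalg.norm(b-a),np.degrees(np.arctan2(b[1]-a[1],b[0]-a[0])))
E
```

```text
2.45 [ 530.6291721  -128.98520365  416.11511418] [ 179.86828412   -0.40500012 -177.56981077]
2.5 [ 531.28299058 -128.31262642  419.08088208] [ 179.9147215    -0.24331022 -177.53002408]
[ 234  140   28   97 2409]
(np.float64(248.21757322175733), np.float64(139.5)) (np.float64(247.0), np.float64(236.5)) [ 494.01405167 -139.36519294   42.8       ] [ 588.29323366 -135.69779931   97.5       ] 109.0600932116872 2.227642239742278
```

send_rows:
  deltas:
    - [[0.4,-0.002,-0.005,0.03,0.2],[0.4,-0.002,-0.01,0.06,0.2],[0.4,-0.002,-0.01,0.1,0.2],[0.4,-0.002,-0.01,0.1,0.2],[0.4,-0.002,-0.01,0.1,0.2],[0.4,-0.002,-0.01,0.1,0.2],[0.4,-0.002,-0.01,0.1,0.2],[0.4,-0.002,-0.01,0.1,0.2]]

```text
time_s: 3.55
eef_pos: [534.3, -138.0, 321.3]
ee_rot: [-180.0, 0.0, -177.7]
ft_force: [0.9, 0.3, -0.4]
opening: 54.8
grasp_force: 0.0
```

```bash
python3 - <<'E'
from h import *
w=grab('wrist'); w=grab('wrist');print(w['s']['time_s'],w['s']['eef_pos'],w['s']['ee_rot'])
I=w['img'].astype(int); r,g,b=I[...,0],I[...,1],I[...,2]
m=((g>r+15)&(g>b+15)).astype(np.uint8)
n,l,st,c=cv2.connectedComponentsWithStats(m); i=1+st[1:,4].argmax(); x,y,ww,hh,_=st[i]; print(st[i])
L=(l==i); cm=lambda r0,r1:np.argwhere(L[r0:r1])[:,1].mean()
p=(cm(y+2,y+12),y-.5); print(onz(w,p,42.8)); p=(cm(y+40,y+60),y+50); print(p,onz(w,p,63)); save(w,'g.png')
E
```

```text
3.6 [ 534.23232143 -137.94112004  321.06468064] [-1.79992581e+02  2.08481686e-02 -1.77663370e+02]
[ 239  145   38  100 3516]
[ 493.42333543 -139.16509079   42.8       ]
(np.float64(257.5), np.int32(195)) [ 530.74115297 -137.70411495   63.        ]
```

send_rows:
  deltas:
    - [[0.4,0.001,0,0.03,0],[0.4,0.001,0,0.055,0],[0.4,0.001,0,0.068,0],[0.4,0.001,0,0.075,0],[0.4,0.001,0,0.075,0],[0.4,0.001,0,0.075,0],[0.6,0.001,0,0.075,0],[0.8,0.001,0,0.075,0]]
  force: 25

```text
time_s: 4.65
eef_pos: [533.3, -138.0, 246.1]
ee_rot: [-180.0, 0.0, -177.7]
ft_force: [-0.2, -0.1, -0.8]
opening: 37.8
grasp_force: 0.0
```

send_rows:
  deltas:
    - [[0.9,0,0,0,0],[0.9,0,0,0,0],[0.9,0,0,0,0],[0.9,0,0,0,0],[0.9,0,0,-0.005,0],[0.9,0,0,-0.015,0],[0.9,0,0,-0.03,0],[0.9,0,0,-0.05,0]]

```text
time_s: 5.65
eef_pos: [533.1, -138.0, 297.0]
ee_rot: [180.0, -0.0, -177.7]
ft_force: [-0.1, 0.3, -2.2]
opening: 29.7
grasp_force: 25.0
```

send_rows:
  deltas:
    - [[0.9,0,0,-0.05,0],[0.9,0,0,-0.08,0],[0.9,0.01,0.04,-0.09,0],[0.9,0.02,0.09,-0.09,4],[0.9,0.03,0.13,-0.09,8],[0.9,0.037,0.155,-0.06,12.8],[0.9,0.037,0.155,-0.01,12.8],[0.9,0.037,0.155,0.03,12.8]]

```text
time_s: 6.65
eef_pos: [489.8, 15.8, 265.7]
ee_rot: [180.0, 0.1, 169.6]
ft_force: [0.9, -0.8, -1.9]
opening: 29.8
grasp_force: 25.0
```

```bash
python3 - <<'E'
from h import *
for i in range(4): s=grab('side')
print(s['s']['eef_pos'],s['s']['ee_rot'])
c=cv2.resize(s['img'][100:300,160:400],None,fx=3,fy=3,interpolation=cv2.INTER_CUBIC); cv2.imwrite('pics/i.png',c[:,:,::-1])
E
```

```text
[489.61075037  15.42184733 265.63399109] [-1.79973432e+02 -1.49387475e-01  1.69542998e+02]
```

View pics/i.png

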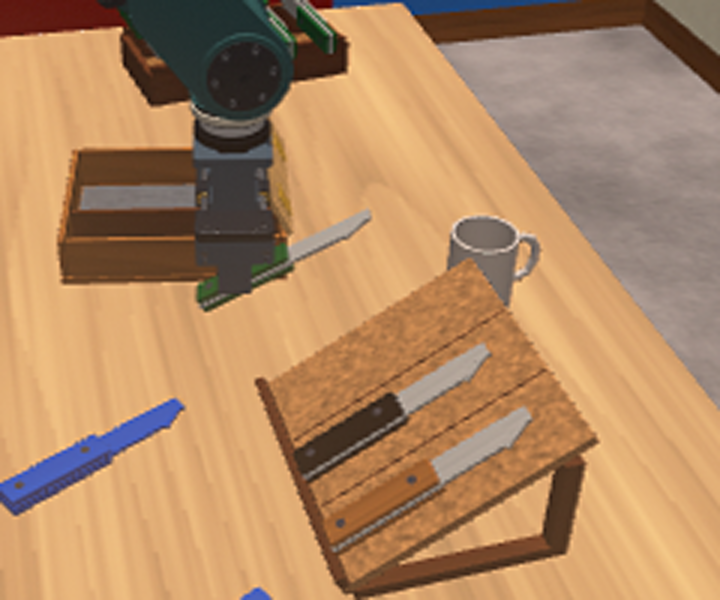

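send_rows:
  deltas:
    - [[0.9,0,0,0.02,0],[0.9,0,0,0.035,0],[0.9,0,0,0.042,0],[0.9,0,0,0.046,0],[0.9,0,0,0.05,0],[0.9,0,0,0.053,0],[0.9,0,0,0.056,0],[0.9,0,0,0.057,0]]
  force: 12

```text
time_s: 7.85
eef_pos: [489.8, 15.4, 208.5]
ee_rot: [-180.0, -0.0, 169.5]
ft_force: [1.4, -0.3, 0.5]
opening: 29.9
grasp_force: 12.0
```

send_rows:
  deltas:
    - [[0.9,0,0,0.001,0],[0.9,0,0,0.002,0],[0.9,0,0,0.003,0],[0.9,0,0,0.004,0],[0.9,0,0,0.005,0],[0.9,0,0,0.006,0],[0.9,0,0,0.007,0],[0.9,0,0,0.008,0]]

```text
time_s: 8.85
eef_pos: [489.9, 15.4, 200.7]
ee_rot: [-180.0, -0.0, 169.5]
ft_force: [1.0, -1.0, 0.5]
opening: 29.8
grasp_force: 12.0
```

```bash
python3 - <<'E'
from h import *
for i in range(2): s=grab('side')
print(s['s']['eef_pos'],s['s']['ft_force'])
c=cv2.resize(s['img'][130:230,200:320],None,fx=5,fy=5,interpolation=cv2.INTER_CUBIC); cv2.imwrite('pics/j.png',c[:,:,::-1])
E
```

```text
[489.80452749  15.39351151 200.55130214] [ 1.19134873 -0.0198154  -1.05514378]
```

View pics/j.png

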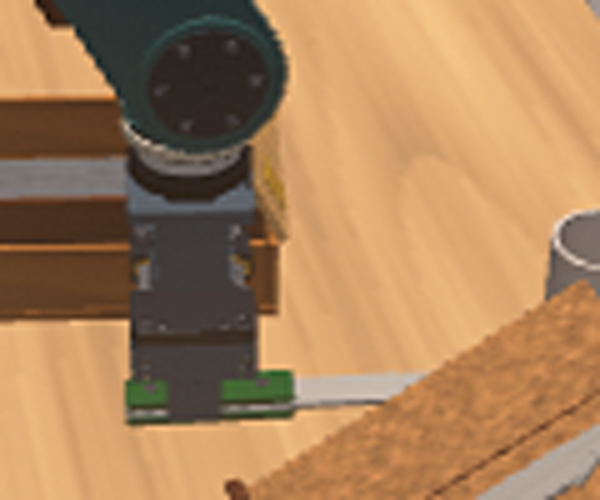

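send_rows:
  deltas:
    - [[0.9,0,0,0.0005,0],[0.9,0,0,0.001,0],[0.9,0,0,0.0015,0],[0.9,0,0,0.002,0],[0.9,0,0,0.0025,0],[0.9,0,0,0.003,0],[0.9,0,0,0.003,0],[0.9,0,0,0.003,0]]

```text
time_s: 9.95
eef_pos: [490.1, 15.4, 198.3]
ee_rot: [-180.0, 0.0, 169.5]
ft_force: [-2.6, -0.9, 14.5]
opening: 30.1
grasp_force: 12.0
```

send_rows:
  deltas:
    - [[0.9,0,0,0,0],[0.9,0,0,0,0],[0.9,0,0,-0.01,0],[0.9,0.01,0,-0.05,0],[0.9,0.05,0,-0.09,0],[0.9,0.1,0.01,-0.1,0],[0.9,0.145,0.04,-0.1,0],[0.9,0.18,0.08,-0.1,0]]
  force: 30

```text
time_s: 10.95
eef_pos: [325.5, 127.1, 298.1]
ee_rot: [180.0, 0.0, 169.4]
ft_force: [0.5, 0.5, -1.8]
opening: 29.8
grasp_force: 30.0
```

send_rows:
  deltas:
    - [[0.9,0.017,0.04,0,0],[0.9,0.017,0.08,0,0],[0.9,0.017,0.12,0,0],[0.9,0.017,0.15,0,0],[0.9,0.017,0.165,0,0],[0.9,0.017,0.165,0,0],[0.9,-0.01,0.165,0.01,0],[0.9,-0.03,0.165,0.02,0]]

```text
time_s: 11.95
eef_pos: [387.3, 282.3, 277.6]
ee_rot: [-180.0, -0.0, 169.5]
ft_force: [-0.4, -0.1, -1.6]
opening: 30.0
grasp_force: 30.0
```

```bash
python3 - <<'E'
from h import *
for i in range(5): w=grab('wrist')
print(w['s']); save(w,'k.png')
E
```

```text
{'time_s': 12.15, 'q': array([ 3.33803332e+01,  1.39547950e+01,  1.27328687e+02,  7.60037936e-04,
        3.87921113e+01, -4.60803012e+01]), 'qd': array([ 0.91181545, -0.64037996,  0.26399336,  0.0922042 ,  0.07711717,
        0.25017014]), 'joint_torque': array([-9.93710272e-01, -5.15104544e+01, -3.18270707e+01, -3.39482899e-02,
       -5.33949863e-02, -8.61957413e-02]), 'eef_pos': array([386.44757421, 282.52868603, 277.5945103 ]), 'ee_rot': array([-1.79947907e+02, -5.47806307e-02,  1.69460017e+02]), 'ft_force': array([-0.02309862, -0.32930272, -1.99619005]), 'moment': array([-0.00022237,  0.09567028,  0.00827878]), 'grasp_force': 29.9994957447052, 'opening': 29.731539611182864}
```

View pics/k.png

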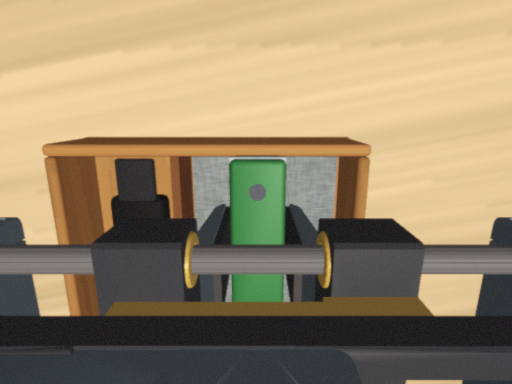

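```bash
python3 - <<'E'
from h import *
w=grab('wrist'); P=np.array(w['s']['eef_pos']); R=Ro.from_euler('xyz',w['s']['ee_rot'],degrees=True).as_matrix()
print(P)
for n,p,z in(('FRout',(43,150),60),('FLout',(369,150),60),('rimout',(250,145),60),('rimin',(250,156),60),('floorL',(337,175),8),('divR',(192,175),48),('butt top L',(231,160),96),('butt top R',(285,160),96)):
    q=onz(w,p,float(z)); print(n,q.round(1),'tool xy',(R.T@(q-P)).round(1))
E
```

```text
[386.28470615 282.80543599 277.80842128]
FRout [318.5 158.5  60. ] tool xy [  43.8 -134.5  217.9]
FLout [355.8 360.2  60. ] tool xy [ 44.   70.7 217.8]
rimout [339.1 287.2  60. ] tool xy [ 47.1  -4.2 217.8]
rimin [345.9 285.9  60. ] tool xy [ 40.1  -4.2 217.8]
floorL [381.  349.8   8. ] tool xy [ 17.3  65.1 269.8]
divR [353.1 244.   48. ] tool xy [ 25.4 -44.  229.8]
butt top L [341.3 277.6  96. ] tool xy [ 43.2 -13.2 181.8]
butt top R [346.4 305.1  96. ] tool xy [ 43.2  14.8 181.8]
```

send_rows:
  deltas:
    - [[0.9,-0.008,0.003,0,0],[0.9,-0.015,0.005,0.005,0],[0.9,-0.015,0.005,0.02,0],[0.9,-0.015,0.005,0.04,0],[0.9,-0.015,0.005,0.055,0],[0.9,-0.015,0.005,0.062,0],[0.9,-0.015,0.005,0.065,0],[0.9,-0.015,0.005,0.067,0]]

```text
time_s: 13.25
eef_pos: [402.7, 285.9, 210.9]
ee_rot: [180.0, 0.0, 169.5]
ft_force: [0.0, 0.1, -2.0]
opening: 29.7
grasp_force: 30.0
```

send_rows:
  deltas:
    - [[0.9,0,0,0.0005,0],[0.9,0,0,0.001,0],[0.9,0,0,0.0015,0],[0.9,0,0,0.002,0],[0.9,0,0,0.0025,0],[0.9,0,0,0.003,0],[0.9,0,0,0.003,0],[0.9,0,0,0.003,0]]

```text
time_s: 14.25
eef_pos: [402.5, 285.8, 207.7]
ee_rot: [-180.0, -0.0, 169.5]
ft_force: [0.6, 0.6, -1.8]
opening: 29.9
grasp_force: 30.0
```

send_rows:
  deltas:
    - [[0.9,0,0,0.0003,0],[0.9,0,0,0.0006,0],[0.9,0,0,0.0009,0],[0.9,0,0,0.0012,0],[0.9,0,0,0.0015,0],[0.9,0,0,0.0015,0],[0.9,0,0,0.0015,0],[0.9,0,0,0.0015,0]]

```text
time_s: 15.25
eef_pos: [402.5, 285.8, 206.3]
ee_rot: [-180.0, 0.0, 169.5]
ft_force: [-0.8, -0.6, 1.3]
opening: 29.8
grasp_force: 30.0
```

send_rows:
  deltas:
    - [[0.9,0,0,0.0003,0],[0.9,0,0,0.0003,0],[0.6,0,0,0.0003,0],[0.5,0,0,0.0003,0],[0.45,0,0,0.0003,0],[0.45,0,0,0.0003,0],[0.45,0,0,-0.005,0],[0.45,0,0,-0.02,0]]
  force: 3

```text
time_s: 16.25
eef_pos: [402.3, 285.6, 226.5]
ee_rot: [-179.9, -0.1, 169.5]
ft_force: [-0.8, -0.2, 0.2]
opening: 50.3
grasp_force: 0.0
```

send_rows:
  deltas:
    - [[0.45,0,0,-0.03,0],[0.45,0.01,0,-0.06,0],[0.45,0.02,0,-0.09,0],[0.45,0.025,0,-0.09,0],[0.45,0.03,0,-0.09,0],[0.45,0.03,0,-0.09,0],[0.45,0.03,0,-0.09,0],[0.45,0.03,0,-0.09,0]]

```text
time_s: 17.25
eef_pos: [373.1, 291.1, 315.8]
ee_rot: [-180.0, -0.0, 169.5]
ft_force: [0.4, 0.1, 0.3]
opening: 50.3
grasp_force: 0.0
```

```bash
python3 - <<'E'
from h import *
w=grab('wrist'); s=grab('side');P=np.array(w['s']['eef_pos']); print(P,w['s']['opening'],w['s']['ft_force'])
c=cv2.resize(s['img'][80:220,170:290],None,fx=4,fy=4,interpolation=cv2.INTER_CUBIC)
c=cv2.resize(c,(0,0),fx=384/560*1.,fy=384/560*1.)
cv2.imwrite('pics/m.png',np.hstack([w['img'][:384,:450],c[:384]])[:,:,::-1])
E
```

```text
[373.14766628 291.14305405 315.8426192 ] 50.32574432870103 [0.36813503 0.11357014 0.31353739]
```

View pics/m.png

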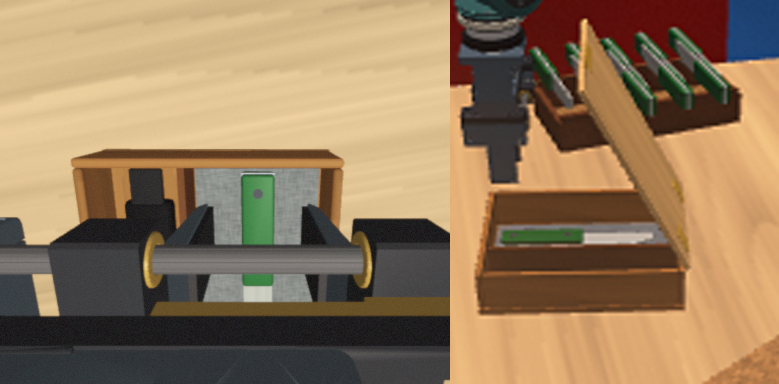

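send_rows:
  deltas:
    - [[1,0,0,-0.06,0],[1,0,-0.01,-0.12,0],[1,0,-0.02,-0.17,0],[1,0,-0.03,-0.205,0],[1,-0.03,-0.039,-0.205,0],[1,-0.08,-0.039,-0.205,0],[1,-0.13,-0.039,-0.205,0],[1,-0.16,-0.039,-0.205,0]]
  force: 10

```text
time_s: 18.35
eef_pos: [525.3, 223.1, 520.9]
ee_rot: [-180.0, -0.0, 169.5]
ft_force: [-0.0, 0.4, -0.1]
opening: 0.5
grasp_force: 0.0
```

```bash
cat > lid.py <<'E'
from h import *
s=get_obs();C=np.array([462,235]);a=np.radians(-10.5);d=np.array(s['eef_pos'])[:2]-C
print(s['time_s'],'X',np.cos(a)*d[0]+np.sin(a)*d[1],'Y',-np.sin(a)*d[0]+np.cos(a)*d[1],'z',s['eef_pos'][2],s['ft_force'],s['opening'])
E
python3 lid.py; python3 -c "
import numpy as np
for t in (62,55,48,40,32,24,16,10,6,3,1.5,0):
  r=np.radians(t);print(t,(130-235*np.cos(r)+8*np.sin(r)+16).round(1),(60.5+235*np.sin(r)+8*np.cos(r)+191).round(1))"
```

```text
18.35 X 64.36915719822687 Y -0.1757490334789562 z 520.8880976301413 [-0.02692124  0.37840144 -0.07859492] 0.48001375611215624
62 42.7 462.7
55 17.8 448.6
48 -5.3 431.5
40 -28.9 408.7
32 -49.1 382.8
24 -65.4 354.4
16 -77.7 324.0
10 -84.0 300.2
6 -86.9 284.0
3 -88.3 271.8
1.5 -88.7 265.6
0 -89.0 259.5
```

send_rows:
  deltas:
    - [[1,0.002,0,0.03,0],[1,0.002,0,0.05,0],[1,0.01,0,0.055,0],[1,0.021,0,0.058,0],[1,0.034,0,0.065,0],[1,0.046,0,0.072,0],[1,0.058,0,0.08,0],[1,0.069,0,0.09,0]]

```text
time_s: 19.35
eef_pos: [454.6, 236.5, 430.8]
ee_rot: [180.0, 0.0, 169.5]
ft_force: [0.6, -0.2, 1.9]
opening: 0.1
grasp_force: 0.7
```

```bash
python3 lid.py; python3 - <<'E'
from h import *
# lid angle check: pale-wood pixels along predicted right free-edge corner: project for angles, print colour change helper
s=grab('side')
a=np.radians(-10.5);Rz=np.array([[np.cos(a),-np.sin(a),0],[np.sin(a),np.cos(a),0],[0,0,1]])
save(s,'n.png')
for t in (62,55,48,45):
    r=np.radians(t);p=np.array([130-270*np.cos(r),-105,60.5+270*np.sin(r)]);print(t,proj(s,Rz@p+[462,235,0]).round(1))
I=s['img'].astype(int); m=(I[...,0]>165)&(I[...,0]-I[...,2]>50)
print([''.join('#' if v else '.' for v in m[y,190:262]) for y in range(80,180,6)])
E
```

```text
19.35 X -7.584598692313023 Y 0.12633900769352846 z 430.813076361008 [ 0.59130891 -0.16186546  1.88479972] 0.058905515103846236
62 [215.1 113.6]
55 [206.1 119. ]
48 [198.1 125.2]
45 [195.  128.1]
['........................................................................', '........................................................................', '........................................................................', '........................................................................', '........................................................................', '##################......................................................', '###################...........###..........###..........................', '#######################################.................................', '###########...###############################...................########', '##################...###################################################', '########################...#############################################', '###############################...######################################', '........................................################################', '...............................................#########################', '.....................................................#############.#####', '............................................................#####.######', '..................................................................######']
```

send_rows:
  deltas:
    - [[1,0.012,0,0.011,0],[1,0.024,0,0.023,0],[1,0.034,0,0.0355,0],[1,0.044,0,0.049,0],[1,0.052,0,0.063,0],[1,0.06,0,0.077,0],[1,0.067,0,0.092,0],[1,0.072,0,0.1075,0]]

```text
time_s: 20.4
eef_pos: [384.2, 249.4, 322.7]
ee_rot: [-180.0, -0.0, 169.5]
ft_force: [0.3, 0.9, 1.1]
opening: 0.7
grasp_force: 0.5
```

send_rows:
  deltas:
    - [[1,0.0035,0,0.0118,0],[1,0.006,0,0.0238,0],[1,0.0077,0,0.032,0],[1,0.009,0,0.04,0],[1,0.0096,0,0.044,0],[1,0.0102,0,0.048,0],[1,0.0106,0,0.052,0],[1,0.0108,0,0.054,0]]

```text
time_s: 21.4
eef_pos: [374.1, 251.4, 269.6]
ee_rot: [180.0, 0.0, 169.5]
ft_force: [1.3, -0.3, 1.1]
opening: 0.3
grasp_force: 0.4
```

send_rows:
  deltas:
    - [[1,0,0,0.001,0],[1,0,0,0.002,0],[1,0,0,0.003,0],[1,0,0,0.004,0],[1,0,0,0.005,0],[1,0,0,0.006,0],[1,0,0,0.007,0],[1,0,0,0.008,0]]

```text
time_s: 22.4
eef_pos: [374.0, 251.3, 261.7]
ee_rot: [-180.0, -0.0, 169.5]
ft_force: [-0.3, -0.3, 0.9]
opening: 0.5
grasp_force: 0.4
```

send_rows:
  deltas:
    - [[1,0,0,0.0005,0],[1,0,0,0.001,0],[1,0,0,0.0015,0],[1,0,0,0.002,0],[1,0,0,0.0025,0],[1,0,0,0.003,0],[1,0,0,0.003,0],[1,0,0,0.003,0]]

```text
time_s: 23.4
eef_pos: [374.1, 251.4, 259.3]
ee_rot: [-180.0, -0.0, 169.5]
ft_force: [-6.5, -2.7, 20.9]
opening: 0.1
grasp_force: 10.3
```

send_rows:
  deltas:
    - [[1,0,0,0,0],[1,0,0,-0.005,0],[1,0,0,-0.02,0],[1,0,0,-0.05,0],[1,0,0,-0.1,0],[1,0,0,-0.15,0],[1,0,0,-0.15,0],[1,0,0,-0.15,0]]

```text
time_s: 24.4
eef_pos: [373.7, 251.1, 408.8]
ee_rot: [180.0, 0.0, 169.5]
ft_force: [-1.6, -0.2, -0.8]
opening: 0.7
grasp_force: 0.0
```

```bash
python3 - <<'E'
from h import *
s=grab('side'); print(s['s']['eef_pos'],s['s']['ft_force'])
a=np.radians(-10.5);Rz=np.array([[np.cos(a),-np.sin(a),0],[np.sin(a),np.cos(a),0],[0,0,1]])
for n,p in(('edge top R',(-140,-105,68.5)),('edge bot R',(-140,-105,60.5)),('wall bottom R',(-130,-105,0)),('edge mid x',(-60,-105,68.5)),('mid bot',(-60,-105,60.5))): print(n,proj(s,Rz@np.array(p)+[462,235,0]).round(1))
for x in (184,200,230): print(x,[(y,tuple(int(v) for v in s['img'][y,x])) for y in range(168,198,2)])
E
```

```text
[373.69867253 251.14332422 408.8139517 ] [-1.55728244 -0.18745184 -0.75437355]
edge top R [175.5 177.7]
edge bot R [175.7 179.7]
wall bottom R [180.5 194.2]
edge mid x [199.5 177.2]
mid bot [199.6 179.2]
184 [(168, (229, 172, 103)), (170, (235, 180, 107)), (172, (231, 176, 106)), (174, (229, 173, 104)), (176, (222, 162, 99)), (178, (144, 106, 66)), (180, (134, 83, 46)), (182, (103, 68, 40)), (184, (105, 69, 39)), (186, (102, 69, 40)), (188, (102, 68, 40)), (190, (103, 67, 39)), (192, (128, 82, 46)), (194, (128, 89, 56)), (196, (227, 175, 118))]
200 [(168, (232, 176, 105)), (170, (235, 180, 108)), (172, (231, 175, 105)), (174, (230, 174, 105)), (176, (219, 161, 97)), (178, (115, 85, 54)), (180, (107, 69, 40)), (182, (102, 67, 37)), (184, (104, 68, 40)), (186, (101, 67, 39)), (188, (101, 67, 39)), (190, (100, 67, 39)), (192, (110, 72, 41)), (194, (164, 116, 75)), (196, (224, 172, 115))]
230 [(168, (233, 177, 107)), (170, (229, 173, 104)), (172, (228, 171, 102)), (174, (231, 175, 105)), (176, (227, 168, 100)), (178, (129, 96, 59)), (180, (98, 64, 35)), (182, (102, 66, 39)), (184, (102, 67, 38)), (186, (103, 68, 38)), (188, (104, 69, 40)), (190, (101, 66, 38)), (192, (92, 61, 34)), (194, (226, 171, 115)), (196, (219, 165, 110))]
```

```bash
python3 -c "
from rig import ticket; print(ticket.hand_in())"
```

```text
the job is handed in; nothing more can be done
None
```

The green knife lies flat in the wide compartment with its handle to the front, the lid is pressed fully shut, and the job was handed in at about 24 s with the arm clear; no verdict came back.

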